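# Pack the last blood tube and clip the specimen carrier shut

### The job

Get the specimen carrier ready for the courier: lay the loose purple-capped tube down in the free cradle of the open white box, then put the blue lid on so that it sits fully down on the rim. Fold the lid's four white clips down one by one until each has snapped under the box's rim and stays there. Leave the two tubes already packed in their cradles and do not disturb the pipette, the timer or the marker.

Things in the scene. Friction and masses are not known exactly. Their poses are not given: they have to be found in the camera images.
- carrier: open white specimen carrier, fixed. Origin: centre of its underside on the bench; x across its short side, y along its long side, z up. 134 x 184 mm over the rim (x, y), 62 mm high; inside 112 x 162 mm. A band 7 mm wide runs round the outside of the rim, 43 to 62 mm high (walls below it 120 x 170 mm); the clips snap under the band's rounded lower edge
- free_cradle (a point): centre of the free cradle, on its floor, 30 mm above the bench; axes as the carrier's. Three cradles (y = -46, 0, +46 mm in the carrier) lie on dark foam (26 mm high), formed by two grey rails 10 mm wide at x = -24 and +24 mm with ribs to 38 mm; grooves 20 mm wide. A tube lies along the carrier's x, cap either way; fingers fit between the rails. The one at y = +46 is free
- tube_loose: the loose blood tube lying on the bench: white barrel with purple cap, 78 mm long, barrel 12 mm and cap 16 mm wide, 16 mm high. Origin: middle of its length on its underside; it lies along its own y axis, the cap (20 mm long) at -y; z up. Pick it across the barrel near the middle.
- tube_packed_1: a like tube, lying in the carrier's middle cradle, along the carrier's x axis; origin as for the loose tube
- tube_packed_2: a like tube, lying in the carrier's cradle at y = -46 mm; origin as for the loose tube
- lid: loose blue lid lying right way up, 132 x 182 mm (x, y), about 0.42 kg. Origin: centre of its underside; z up. Below: plug 8 mm deep, 109 x 159 mm, lower edges rounded (1.4 mm play each side in the carrier's mouth); plate 8 to 14 mm high. Seated on the rim its origin is 54 mm above the bench on the carrier's axis, x and y along the carrier's (a half turn is as good)
- lid_handle (a point): middle of the lid's handle bar, 33 mm above the lid's origin; axes as the lid's. The bar is 14 mm wide (x), 78 mm long (y), from 28 to 38 mm above the lid's origin, 12 mm free beneath it between its feet; grip it across x from above
- clip_a_hinge (a point): middle of the hinge line of the white clip on the lid's -x side, 67 mm from the middle, 11 mm above the lid's origin; axes as the lid's. A clip is a flap 50 mm wide, 31 mm long, 3 mm thick. Folded down it hangs upright outside the rim band, outer face 8 mm further out than the hinge line, the hook on its inner side 22 mm below the hinge
- clip_b_hinge (a point): the same for the clip on the lid's +x side, 67 mm from the middle. A weak spring (0.5 N at the tip) holds a clip sticking out about level; it gives way when pressed down, and springs back unless its lower end, 20 to 30 mm below the hinge, is pushed in (3 to 6 N), best in and slightly down along its arc, until it snaps; then it stays
- clip_c_hinge (a point): the same for the clip on the lid's +y side: 92 mm from the middle
- clip_d_hinge (a point): the same for the clip on the lid's -y side: 92 mm from the middle
- clip_a (a joint): angle of the clip on the lid's -x side: 0 = folded straight down (snapped on a seated lid: -0.09 to 0.15), 1.57 = sticking straight out, about 1.4 to 1.7 when left alone
- clip_b (a joint): the same for the clip on the lid's +x side
- clip_c (a joint): the same for the clip on the lid's +y side
- clip_d (a joint): the same for the clip on the lid's -y side
- micropipette: bystander: white pipette 223 mm long lying beyond the work, 33 mm high
- lab_timer: bystander: white bench timer, 64 x 68 x 19 mm
- marker: bystander: blue marker pen, 127 mm long
Things that resemble listed ones, but are neither listed nor needed, are in the scene too. What is shaped like the tube_packed_2 but brown or red is not meant.

How it is judged:
On the way, in this order (a step that is already met when the one before it is completed fails the run):
1. the loose tube lies in the free cradle, let go (horizontal distance between tube_loose and free_cradle below 0.014 m and z of tube_loose in the frame of carrier below 0.034 m and angle between the y axis of tube_loose and the x axis of carrier, either way round below 0.2 rad and contact force between the fingers and tube_loose below 0.1 N), for 0.2 s.
2. the lid sits down on the carrier's rim (horizontal distance between lid and carrier below 0.004 m and z of lid in the frame of carrier below 0.057 m and angle between lid's own z axis and vertical below 0.04 rad), for 0.2 s.
At the end, for the whole second after the job is handed in: Four clips snapped in (within 0.2 rad of straight down), staying so; lid at rest, level, centred within 4 mm, down on the rim within 2.5 mm; loose tube flat in the free cradle (14 mm, 0.2 rad); packed tubes still in their cradles, moved under 15 mm (value of joint each of clip_a, clip_b, clip_c, clip_d below 0.2 rad and horizontal distance between lid and carrier below 0.004 m and z of lid in the frame of carrier between 0.051 and 0.0565 m and angle between lid's own z axis and vertical below 0.03 rad and linear speed of lid below 0.01 m/s and horizontal distance between tube_loose and free_cradle below 0.014 m and z of each of tube_loose, tube_packed_1, tube_packed_2 in the frame of carrier below 0.034 m and angle between the y axis of tube_loose and the x axis of carrier, either way round below 0.2 rad and distance of each of tube_packed_1, tube_packed_2 from where it was at the start of the episode below 0.015 m); the robot touches nothing.
It fails at once if the pipette, the timer or the marker is pushed more than 2 cm (distance of any of micropipette, lab_timer, marker from where it was at the start of the episode above 0.02 m).
It also fails if it takes over 72 s, if anything falls off the work surface, if the arm or the gripper's body presses on something with over 40 N, if the wrist force passes 120 N, or if a joint passes its speed limit or range.

### The arm

A 6-joint arm with a two-finger parallel gripper is mounted at the origin on a cart in front of the work surface, level with it; the furniture and walls round the work are solid. World frame = base frame: x ahead of the robot, y to its left, z up, the work surface at z = 0. Lengths are in m, angles in rad, forces in N, time in s.
With the tool pointing down it reaches from about 0.3 to 0.875 m from the base axis. Payload 6.4 kg.
Tool frame: the origin (TCP) lies at the very end of the fingers, on their centre line; the grasp point (between the pads) lies 19 mm behind it; z points along the fingers, y is the line along which they close (so a half turn about z gives the same grasp; the last joint's range is limited). The gripper opens to 85 mm and grips with 20 to 120 N. Pads are 22 mm wide; open, the fingers measure 114 mm over their backs; the gripper's body (76 mm by 85 mm) begins 54 mm behind the grasp point. The pads swing forward as they close: fully open they stand 13 mm farther back than shut.
Start: joints at [0.905, 0.181, 1.607, -0, 1.354, -0.206], TCP at [0.255, 0.515, 0.231] pointing down, gripper open.
Joint ranges: [-2.99, 2.99], [-0.89, 2.07], [0.3, 2.58], [-1.14, 4.28], [0, 2.63], [-3.12, 3.12]. Speed limits (rad/s): [2.57, 2.57, 3.01, 3.14, 3.14, 3.14].

### API

Orientations are given as a unit quaternion [w, x, y, z].
In Python, from bench import ctrl gives the robot as it stands.
- The arm moves only by the tool jog_arm, never from a script. Its argument "series" is a list that holds one entry, the list of rows, each a list of 7 numbers: the shift along the tool's x, y, z in mm, then the turn, a rotation vector about the tool's x, y, z in rad, then the finger opening in mm, from 0 to 85.4. In form: [[[tx, ty, tz, rx, ry, rz, gripper], ...]]. A call has exactly 10 rows; each row shifts and turns the commanded pose from where the row before left it, along the tool's axes as they then stand; what a row does not reach is not made up. A row lasts 1/10 s, in which the tool goes at most 50 mm and 8.59 degrees, less where a joint would pass 70% of its speed; a pose out of reach is approached as far as the arm can. A call with a gripper value outside its range is refused whole. The fingers move at their own pace and stop on an object; the grip force is fixed at half the most. Time passes only in rows, so rows that do not move let the fingers close, or fill a call up. It gives the time, the measured TCP pose, the force, the opening and the grip force at its end, in the units of the state.
- ctrl.get_obs(): the state, without advancing time (a new reading comes with each control period).
- ctrl.camera(name): name is "scene" or "side" or "wrist"; returns a dict with "frame" (480x640x3 uint8, blue, green, red), "z_map" (480x640 float32, m along the optical axis (not along the pixel's ray), 0 where there is no reading), "fx", "fy", "cx", "cy" (pixels), "k1" (the pictures are not rectified: a ray, as slopes to the right and down, at radius r is drawn at 1 + k1 r^2 times it, then the intrinsics apply), "xyz" and "rotation" of the camera in the world. Camera axes: x right, y down, z forward; pixel columns grow to the right and rows downward; lengths in m; the calibration is good to about 2 mm. A picture is of the moment at which its call begins.
- ctrl.hand_in(): hands the job in; it is judged then, once.
The state is a dict: "time_s": time; "q": joint angles; "dq": joint speeds; "joint_efforts": joint torques, N m; "eef_pos": TCP position; "eef_rot": TCP orientation; "wrist_force": force on the tool from outside, world axes, zero at the start; "torque": the same for the moment, N m; "opening": opening from 0.0 (shut) to 1.0 (fully open); "grasp_force": force on a finger pad.
Only numpy, scipy, OpenCV 4.12 (cv2) and the standard library are available. Lean on these libraries where they do the work, as an engineer would, in place of code of your own. Each camera call takes 0.05 s, during which the arm holds its last target. There are 200 camera calls.

## Working session

There is one attempt and no reset: what is moved stays moved. The work goes in short steps, Python scripts to look and compute and a tool call to move; the robot and the scene stay as the last step left them, time stands still between calls to the robot, and variables do not carry over. Pictures are saved under pics/ and viewed, at most 10 in all, crops included, and the job is handed in when it is done.

Besides the shell and the picture viewer there is one more tool, called after ">>>" as name(argument=value, ...), one argument or row to a line, values as JSON. jog_arm: Moves the arm, as the interface text tells. Its arguments: {"type":"object","properties":{"series":{"type":"array"}},"required":["series"]}

```bash
mkdir -p pics; ls
python3 - <<'E'
from bench import ctrl
import cv2,numpy as np,pickle
o=ctrl.get_obs();print(o)
d={}
for n in("scene","side","wrist"):
    c=ctrl.camera(n);d[n]=c;cv2.imwrite(f"pics/{n}0.png",c["frame"]);print(n,c["xyz"],c["fx"],c["k1"])
pickle.dump(d,open("d0.pkl","wb"))
cv2.imwrite("pics/both0.png",cv2.resize(np.vstack([d["scene"]["frame"],d["side"]["frame"]]),(400,600)))
E
```

```text
pics
{'time_s': 0.0, 'q': array([ 9.04700206e-01,  1.81553653e-01,  1.60799895e+00, -3.04971811e-06,
        1.35383250e+00, -2.06311549e-01]), 'dq': array([-2.20565041e-03,  1.68792256e-03, -2.67937930e-04,  2.11255254e-04,
       -3.24066767e-05,  8.72872932e-04]), 'joint_efforts': array([-1.11181831e-03, -4.44893575e+01, -3.51319706e+01, -5.96244063e-04,
        9.44548199e-03,  1.40983664e-05]), 'eef_pos': array([0.25479714, 0.5148402 , 0.23038146]), 'eef_rot': array([-3.77306897e-04,  2.27872232e-01,  9.73690630e-01, -8.12932543e-04]), 'wrist_force': array([0.62033449, 0.29726129, 0.1228102 ]), 'torque': array([ 0.00405325, -0.00174803,  0.0451566 ]), 'grasp_force': 0.0, 'opening': 1.0015783026881284}
scene [ 0.00388664 -0.75073782  0.83115023] 594.7436516437687 -0.16682420027434391
side [0.29851872 0.90752741 0.51135301] 529.597544815081 -0.017835370610850245
wrist [0.18161592 0.5529345  0.37276406] 380.7851404177981 -0.030403151765708427
```

View pics/scene0.png

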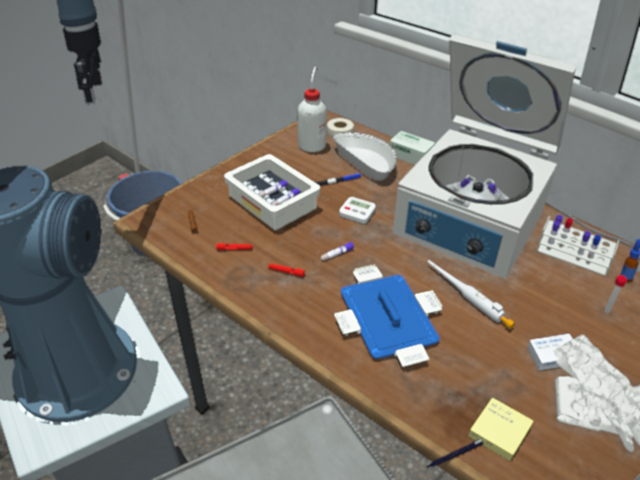

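View pics/side0.png

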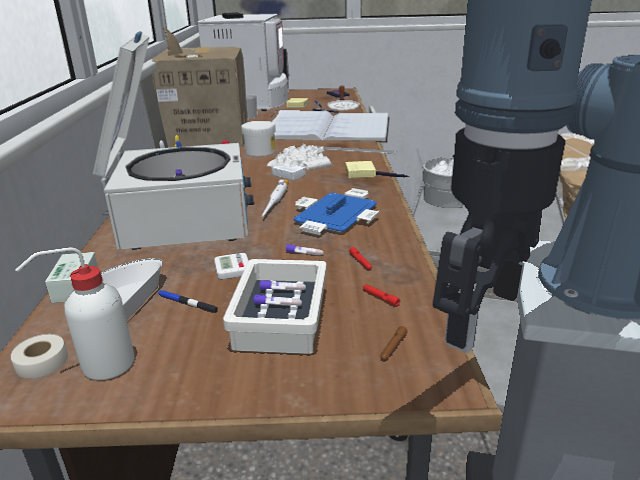

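The scene image shows the carrier at (270,190), the lid at (390,316), the timer at (357,208), the marker at (340,180) and the pipette at (475,295). There are four tube-like candidates:
- (338,251): white with a purple cap. It fits the description of the loose tube.
- (234,247) and (287,270): red, so not meant.
- (193,221): brown, so not meant.

I'll confirm the choice in a crop while measuring.

```bash
cat > h.py <<'E'
import numpy as np,cv2
from scipy.spatial.transform import Rotation as R
def cloud(c):
    v,u=np.mgrid[0:480,0:640]
    K=np.array([[c["fx"],0,c["cx"]],[0,c["fy"],c["cy"]],[0,0,1.]])
    p=cv2.undistortPoints(np.stack([u,v],-1).reshape(-1,1,2).astype(float),K,np.array([c["k1"],0,0,0.])).reshape(480,640,2)
    z=c["z_map"]; P=np.dstack([p*z[...,None],z])
    rot=np.asarray(c["rotation"]); 
    rot=R.from_quat(np.roll(rot,-1)).as_matrix() if rot.size==4 else rot
    P=P@rot.T+c["xyz"]; P[z==0]=np.nan
    return P
def rect(xy):
    (c,s,a)=cv2.minAreaRect((xy*1000).astype(np.float32)); return np.round(c,1),np.round(s,1),round(a,1)
def cols(c):
    hsv=cv2.cvtColor(c["frame"],cv2.COLOR_BGR2HSV); return [hsv[...,i].astype(int) for i in range(3)]
def inlid(m,P,b): # box filter
    x0,x1,y0,y1,z0,z1=b
    return m&(P[...,0]>x0)&(P[...,0]<x1)&(P[...,1]>y0)&(P[...,1]<y1)&(P[...,2]>z0)&(P[...,2]<z1)
E
python3 - <<'E'
import pickle;from h import *
d=pickle.load(open("d0.pkl","rb"))
for n in("scene","side"):
    c=d[n];P=cloud(c);H,S,V=cols(c)
    print(n,{k:np.round(P[v,u],3) for k,(v,u) in dict(carr=(190,270),tube=(251,338),lid=(316,375),timer=(208,357),table=(290,330)).items()} if n=="scene" else {k:np.round(P[v,u],3) for k,(v,u) in dict(carr=(332,270),tube=(249,305),lid=(215,325)).items()})
s=d["scene"]["frame"];w=d["side"]["frame"]
cv2.imwrite("pics/crop.png",np.hstack([cv2.resize(s[215:315,210:310+60],(400,250)),cv2.resize(w[225:325,270:430],(400,250))]))
E
```

```text
scene {'carr': array([0.534, 0.22 , 0.04 ]), 'tube': array([ 0.561, -0.01 ,  0.012]), 'lid': array([ 0.511, -0.199,  0.015]), 'timer': array([0.679, 0.081, 0.016]), 'table': array([ 0.489, -0.085,  0.   ])}
side {'carr': array([0.525, 0.317, 0.044]), 'tube': array([ 0.558, -0.002,  0.012]), 'lid': array([ 0.552, -0.158,  0.018])}
```

View pics/crop.png

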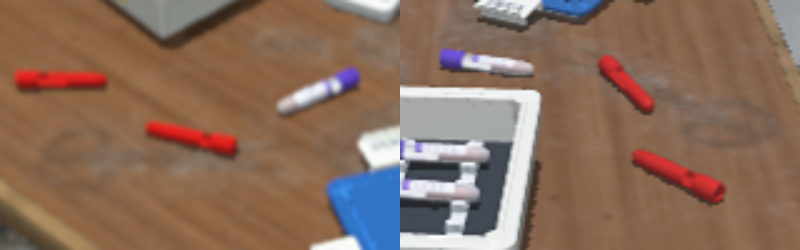

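The crop confirms it: the purple-capped white tube is the loose one (left panel around (318,90)), and the other two there are plain red. Next I'll fit the poses.

Run:
```python
import pickle;from h import *
d=pickle.load(open("d0.pkl","rb"))
for n in("scene","side"):
    c=d[n];P=cloud(c);H,S,V=cols(c);T=np.ones_like(H,bool)
    m=inlid((H>100)&(H<125)&(S>120),P,(.35,.8,-.35,-.06,.009,.022));print(n,"lid",m.sum(),rect(P[m][:,:2]),np.median(P[m][:,2]))
    m=inlid((H>95)&(H<130)&(S>100),P,(.35,.8,-.35,-.06,.030,.05));print(n,"handle",m.sum(),rect(P[m][:,:2]),np.median(P[m][:,2]))
    m=inlid(T,P,(.40,.68,.1,.42,.056,.07));print(n,"rim",m.sum(),rect(P[m][:,:2]),np.median(P[m][:,2]))
    m=inlid(T,P,(.5,.63,-.06,.05,.004,.025));print(n,"tube",m.sum(),rect(P[m][:,:2]),P[m][:,2].max())
    m2=inlid((H>120)&(H<150)&(S>100),P,(.5,.63,-.06,.05,.003,.025));print(n,"cap",m2.sum(),np.median(P[m2],0))
    # packed
    m=inlid((H>120)&(H<150)&(S>100),P,(.45,.68,.15,.4,.03,.055));print(n,"packed caps",m.sum(), np.median(P[m],0))
```

```text
scene lid 4598 (array([ 536.8, -205.3]), array([184.5, 131.9]), 73.6) 0.015014598002661417
scene handle 770 (array([ 648.8, -151.2]), array([258.5, 181.3]), 0.5) 0.03852378401874568
scene rim 1084 (array([538.4, 224.1]), array([144.9, 196.5]), 8.3) 0.0602500126055025
scene tube 195 (array([575.6, -28. ]), array([ 52.5, 108.7]), 87.8) 0.017119121448760155
scene cap 47 [ 0.58894327 -0.01135383  0.01356803]
scene packed caps 65 [0.57487976 0.21852039 0.04326271]
side lid 1553 (array([ 535.4, -202.4]), array([185.7, 132.7]), 74.3) 0.015864162762979972
side handle 119 (array([ 535.9, -201.6]), array([77.8, 16. ]), 75.5) 0.037151589279068364
side rim 2191 (array([539.3, 226. ]), array([138.4, 191.2]), 8.0) 0.061718669987951946
side tube 224 (array([559.7,  -1.4]), array([17.5, 77.2]), 84.8) 0.017514980332755503
side cap 62 [ 0.58896376 -0.0007126   0.01243866]
side packed caps 200 [0.57318494 0.22761835 0.04250287]
```

```bash
cat >> h.py <<'E'
def state(o):
    r=R.from_quat(np.roll(o["eef_rot"],-1)); return o["eef_pos"],r
def plan(o,pos,psi,grip,n=None,vmax=45):
    """rows from current pose to TCP pos (m), tool-x heading psi (deg), tool straight down"""
    p,r=state(o); c,s=np.cos(np.radians(psi)),np.sin(np.radians(psi))
    t=R.from_matrix(np.array([[c,s,0],[s,-c,0],[0,0,-1]]).T if 0 else np.array([[c,s,0],[s,-c,0],[0,0,-1.]]))
    rv=(r.inv()*t).as_rotvec(); d=(np.array(pos)-p)*1000
    k=max(int(np.ceil(np.linalg.norm(rv)/.145)),int(np.ceil(np.linalg.norm(d)/vmax)),1); n=n or k
    print("n",n,"need",k,"tilt",np.round(np.degrees(np.arccos(-r.as_matrix()[2,2])),2))
    for i in range(n):
        sh=r.inv().apply(d/n); print([round(x,1) for x in sh]+[round(x,3) for x in rv/n]+[grip]); r=r*R.from_rotvec(rv/n)
E
python3 - <<'E'
import pickle;from h import *
from bench import ctrl
o=ctrl.get_obs();plan(o,[.56,0,.22],174.8,50,n=14)
d=pickle.load(open("d0.pkl","rb"));print(np.round(d["wrist"]["rotation"],3))
p,r=state(o);c=d["wrist"];rot=np.asarray(c["rotation"]);print(r.inv().apply(np.array(c["xyz"])-p)*1000)
P=cloud(d["side"]);c=d["side"]
# carrier-frame layout of high points inside
ang=np.radians(8.1);C=np.array([.539,.225])
Q=(P[...,:2]-C)@np.array([[np.cos(ang),-np.sin(ang)],[np.sin(ang),np.cos(ang)]])
for n in("scene","side"):
    P=cloud(d[n]);Q=(P[...,:2]-C)@np.array([[np.cos(ang),-np.sin(ang)],[np.sin(ang),np.cos(ang)]])
    m=(abs(Q[...,0])<.018)&(abs(Q[...,1])<.075)&(P[...,2]>.037)&(P[...,2]<.05);print(n,np.histogram(Q[m][:,1]*1000,bins=range(-80,81,10)))
E
```

```text
n 14 need 14 tilt 0.08
[np.float64(-35.9), np.float64(-23.3), np.float64(0.8), np.float64(-0.0), np.float64(-0.0), np.float64(-0.026), 50]
[np.float64(-35.2), np.float64(-24.2), np.float64(0.8), np.float64(-0.0), np.float64(-0.0), np.float64(-0.026), 50]
[np.float64(-34.6), np.float64(-25.1), np.float64(0.8), np.float64(-0.0), np.float64(-0.0), np.float64(-0.026), 50]
[np.float64(-33.9), np.float64(-26.0), np.float64(0.8), np.float64(-0.0), np.float64(-0.0), np.float64(-0.026), 50]
[np.float64(-33.2), np.float64(-26.9), np.float64(0.8), np.float64(-0.0), np.float64(-0.0), np.float64(-0.026), 50]
[np.float64(-32.5), np.float64(-27.8), np.float64(0.8), np.float64(-0.0), np.float64(-0.0), np.float64(-0.026), 50]
[np.float64(-31.7), np.float64(-28.6), np.float64(0.8), np.float64(-0.0), np.float64(-0.0), np.float64(-0.026), 50]
[np.float64(-31.0), np.float64(-29.5), np.float64(0.8), np.float64(-0.0), np.float64(-0.0), np.float64(-0.026), 50]
[np.float64(-30.2), np.float64(-30.3), np.float64(0.8), np.float64(-0.0), np.float64(-0.0), np.float64(-0.026), 50]
[np.float64(-29.4), np.float64(-3
[... 300 characters left out ...]
4(-0.026), 50]
[np.float64(-26.8), np.float64(-33.3), np.float64(0.8), np.float64(-0.0), np.float64(-0.0), np.float64(-0.026), 50]
[np.float64(-25.9), np.float64(-34.0), np.float64(0.8), np.float64(-0.0), np.float64(-0.0), np.float64(-0.026), 50]
[0.139 0.838 0.52  0.085]
[  82.56479083    1.34144245 -142.17491128]
scene (array([ 0,  0, 32, 26,  0,  0,  1, 48, 10,  0,  0,  0,  0,  0,  0,  0]), array([-80, -70, -60, -50, -40, -30, -20, -10,   0,  10,  20,  30,  40,
        50,  60,  70,  80]))
side (array([  0,   0,   1,  94,  22,   0,   0,  26, 111,   0,   0,   0,   0,
         0,   0,   0]), array([-80, -70, -60, -50, -40, -30, -20, -10,   0,  10,  20,  30,  40,
        50,  60,  70,  80]))
```

>>> jog_arm(
  series=[
    [[-35.9,-23.3,0.8,0,0,-0.026,50],[-35.2,-24.2,0.8,0,0,-0.026,50],[-34.6,-25.1,0.8,0,0,-0.026,50],[-33.9,-26,0.8,0,0,-0.026,50],[-33.2,-26.9,0.8,0,0,-0.026,50],[-32.5,-27.8,0.8,0,0,-0.026,50],[-31.7,-28.6,0.8,0,0,-0.026,50],[-31,-29.5,0.8,0,0,-0.026,50],[-30.2,-30.3,0.8,0,0,-0.026,50],[-29.4,-31.1,0.8,0,0,-0.026,50]],
  ],
)

```text
time_s: 1.15
eef_pos: [0.4731, 0.1456, 0.2232]
eef_rot: [-0.0, 0.099, 0.995, 0.0]
wrist_force: [1.2, -0.6, 1.0]
opening: 0.587
grasp_force: 0.0
```

>>> jog_arm(
  series=[
    [[-28.5,-31.8,0.8,0,0,-0.026,50],[-27.7,-32.6,0.8,0,0,-0.026,50],[-26.8,-33.3,0.8,0,0,-0.026,50],[-25.9,-34,0.8,0,0,-0.026,50],[0,0,0,0,0,0,50],[0,0,0,0,0,0,50],[0,0,0,0,0,0,50],[0,0,0,0,0,0,50],[0,0,0,0,0,0,50],[0,0,0,0,0,0,50]],
  ],
)

```text
time_s: 2.15
eef_pos: [0.5589, 0.0005, 0.2203]
eef_rot: [0.0, 0.047, 0.999, -0.0]
wrist_force: [0.3, 0.1, -0.9]
opening: 0.582
grasp_force: 0.0
```

Run:
```python
import pickle;from h import *
from bench import ctrl
o=ctrl.get_obs();print(o["time_s"],o["eef_pos"],o["opening"]);c=ctrl.camera("wrist");pickle.dump((o,c),open("w1.pkl","wb"))
cv2.imwrite("pics/w1.png",c["frame"])
P=cloud(c);H,S,V=cols(c);T=np.ones_like(H,bool)
for n,b,m in [("tube",(.5,.63,-.06,.05,.006,.025),T),("cap",(.5,.63,-.06,.05,.006,.025),(H>120)&(H<150)&(S>100)),("rim",(.4,.68,.1,.42,.057,.068),T),("lid",(.35,.8,-.35,-.06,.009,.022),(H>100)&(H<125)&(S>120)),("handle",(.4,.65,-.3,-.1,.033,.05),T)]:
    m=inlid(m,P,b); print(n,m.sum(),rect(P[m][:,:2]) if m.sum()>5 else 0,np.median(P[m][:,2]))
```

```text
2.15 [5.58899710e-01 5.34766416e-04 2.20306976e-01] 0.5816432799637588
tube 1068 (array([561.4,  -3.9]), array([15. , 77.5]), 86.6) 0.01228457573247671
cap 298 (array([583.5,  -4.9]), array([14.6, 31.7]), 84.9) 0.013911208853408852
rim 7857 (array([544.7, 197.9]), array([138.7, 132.8]), 7.9) 0.06133584521397789
lid 23465 (array([ 537.1, -203.3]), array([182.1, 131.7]), 73.7) 0.015156012739461933
handle 1312 (array([ 537.5, -202.8]), array([77.3, 15.2]), 73.8) 0.037183670811006375
```

View pics/w1.png

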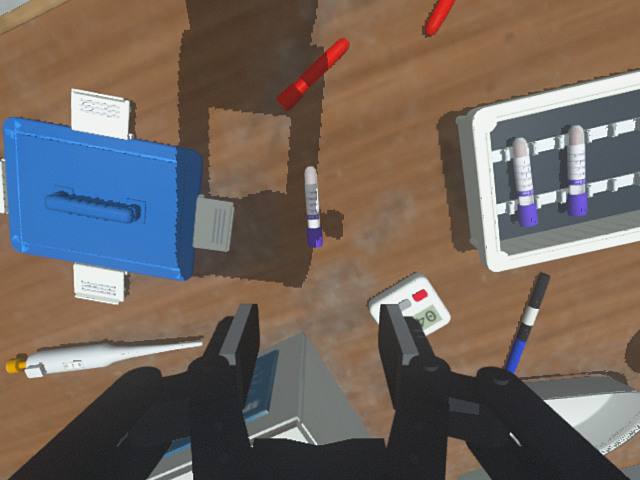

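The wrist view shows the loose tube at (313,207), cap down at (315,235), the lid centred near (100,200) and the carrier at the right edge. Going for the tube.

Run:
```python
from h import *
from bench import ctrl
plan(ctrl.get_obs(),[.5612,-.0035,.005],175.5,40,n=6)
```

```text
n 6 need 5 tilt 0.02
[np.float64(-0.4), np.float64(-0.6), np.float64(35.9), np.float64(-0.0), np.float64(0.0), np.float64(-0.003), 40]
[np.float64(-0.4), np.float64(-0.6), np.float64(35.9), np.float64(-0.0), np.float64(0.0), np.float64(-0.003), 40]
[np.float64(-0.4), np.float64(-0.6), np.float64(35.9), np.float64(-0.0), np.float64(0.0), np.float64(-0.003), 40]
[np.float64(-0.4), np.float64(-0.6), np.float64(35.9), np.float64(-0.0), np.float64(0.0), np.float64(-0.003), 40]
[np.float64(-0.4), np.float64(-0.6), np.float64(35.9), np.float64(-0.0), np.float64(0.0), np.float64(-0.003), 40]
[np.float64(-0.4), np.float64(-0.6), np.float64(35.9), np.float64(-0.0), np.float64(0.0), np.float64(-0.003), 40]
```

>>> jog_arm(
  series=[
    [[-2.4,-3.7,0,0,0,-0.017,40],[0,0,45,0,0,0,40],[0,0,45,0,0,0,40],[0,0,45,0,0,0,40],[0,0,40,0,0,0,40],[0,0,25,0,0,0,40],[0,0,15,0,0,0,40],[0,0,0,0,0,0,40],[0,0,0,0,0,0,40],[0,0,0,0,0,0,5]],
  ],
)

```text
time_s: 3.2
eef_pos: [0.5628, -0.0046, 0.007]
eef_rot: [0.002, 0.039, 0.999, -0.0]
wrist_force: [-0.2, -0.3, -0.7]
opening: 0.314
grasp_force: 0.0
```

>>> jog_arm(
  series=[
    [[0,0,0,0,0,0,5],[0,0,0,0,0,0,5],[0,0,0,0,0,0,5],[0,0,0,0,0,0,5],[0,0,0,0,0,0,5],[0,0,-20,0,0,0,5],[0,0,-40,0,0,0,5],[0,0,-45,0,0,0,5],[0,0,-45,0,0,0,5],[0,0,-20,0,0,0,5]],
  ],
)

```text
time_s: 4.2
eef_pos: [0.5636, -0.0046, 0.181]
eef_rot: [0.004, 0.039, 0.999, -0.001]
wrist_force: [0.3, 0.1, 0.5]
opening: 0.114
grasp_force: 58.8
```

Run:
```python
from h import *
from bench import ctrl
o=ctrl.get_obs();print(o["time_s"],o["eef_pos"],o["opening"],o["grasp_force"])
plan(o,[.5336,.2705,.21],188.1,5,n=8)
```

```text
4.2 [ 0.56359524 -0.00464496  0.18102273] 0.11421653515064747 58.75951945781708
n 8 need 7 tilt 0.48
[np.float64(6.4), np.float64(34.0), np.float64(-3.7), np.float64(-0.0), np.float64(0.001), np.float64(-0.027), 5]
[np.float64(5.5), np.float64(34.2), np.float64(-3.7), np.float64(-0.0), np.float64(0.001), np.float64(-0.027), 5]
[np.float64(4.5), np.float64(34.3), np.float64(-3.7), np.float64(-0.0), np.float64(0.001), np.float64(-0.027), 5]
[np.float64(3.6), np.float64(34.4), np.float64(-3.7), np.float64(-0.0), np.float64(0.001), np.float64(-0.027), 5]
[np.float64(2.7), np.float64(34.5), np.float64(-3.7), np.float64(-0.0), np.float64(0.001), np.float64(-0.027), 5]
[np.float64(1.7), np.float64(34.6), np.float64(-3.7), np.float64(-0.0), np.float64(0.001), np.float64(-0.027), 5]
[np.float64(0.8), np.float64(34.6), np.float64(-3.6), np.float64(-0.0), np.float64(0.001), np.float64(-0.027), 5]
[np.float64(-0.2), np.float64(34.6), np.float64(-3.6), np.float64(-0.0), np.float64(0.001), np.float64(-0.027), 5]
```

>>> jog_arm(
  series=[
    [[6.4,34,-3.7,0,0.001,-0.027,5],[5.5,34.2,-3.7,0,0.001,-0.027,5],[4.5,34.3,-3.7,0,0.001,-0.027,5],[3.6,34.4,-3.7,0,0.001,-0.027,5],[2.7,34.5,-3.7,0,0.001,-0.027,5],[1.7,34.6,-3.7,0,0.001,-0.027,5],[0.8,34.6,-3.6,0,0.001,-0.027,5],[-0.2,34.6,-3.6,0,0.001,-0.027,5],[0,0,0,0,0,0,5],[0,0,0,0,0,0,5]],
  ],
)

```text
time_s: 5.2
eef_pos: [0.5317, 0.2717, 0.2052]
eef_rot: [-0.004, -0.069, 0.998, 0.0]
wrist_force: [-0.3, 0.4, -0.7]
opening: 0.119
grasp_force: 58.8
```

```bash
cat > m.py <<'E'
import pickle,sys;from h import *
from bench import ctrl
o=ctrl.get_obs();print(o["time_s"],o["eef_pos"],np.round(o["wrist_force"],1));c=ctrl.camera("wrist");pickle.dump((o,c),open(sys.argv[1]+".pkl","wb"))
cv2.imwrite(f"pics/{sys.argv[1]}.png",c["frame"])
P=cloud(c);H,S,V=cols(c);T=np.ones_like(H,bool)
m=inlid((S<60)&(V>130),P,(.40,.68,.08,.42,.057,.068)); print("rim",m.sum(),rect(P[m][:,:2]),np.median(P[m][:,2]))
ang=np.radians(8.1);C=np.array([.539,.225]);A=np.array([[np.cos(ang),-np.sin(ang)],[np.sin(ang),np.cos(ang)]])
Q=(P[...,:2]-C)@A
# inner/outer edges of the rim by scan lines, carrier frame
w=m
def ext(i,sel): q=Q[w&sel][:,i]*1000; return np.round([np.percentile(q,1),np.percentile(q,99)],1)
print("x edges of long walls",ext(0,(abs(Q[...,1])<.06)&(Q[...,0]<-.04)),ext(0,(abs(Q[...,1])<.06)&(Q[...,0]>.04)))
print("y edges of short walls",ext(1,(abs(Q[...,0])<.04)&(Q[...,1]<-.06)),ext(1,(abs(Q[...,0])<.04)&(Q[...,1]>.06)))
E
python3 m.py w2
```

```text
5.2 [0.53165958 0.27167604 0.20517639] [-0.3  0.4 -0.7]
rim 11934 (array([540.6, 225.9]), array([138.6, 188.1]), 8.0) 0.06149572617367274
x edges of long walls [-67.6 -54.3] [57.5 70.1]
y edges of short walls [-92.9 -80.4] [81.6 94.4]
```

View pics/w2.png

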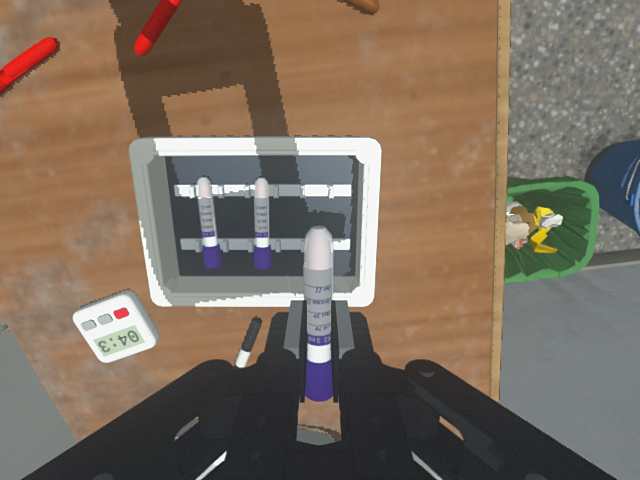

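The tube is held square at (318,310), with the free cradle to the right of the packed tubes at (208,225) and (262,225). Lowering it.

Run:
```python
from h import *
from bench import ctrl
o=ctrl.get_obs();print(o["eef_pos"]);plan(o,[.5355,.2715,.05],188.05,5,n=1)
```

```text
[0.53180188 0.27082791 0.2049031 ]
n 1 need 4 tilt 0.43
[np.float64(-4.9), np.float64(0.1), np.float64(154.9), np.float64(0.0), np.float64(-0.007), np.float64(-0.003), 5]
```

>>> jog_arm(
  series=[
    [[-3.7,0,0,0,-0.007,-0.003,5],[0,0,35,0,0,0,5],[0,0,40,0,0,0,5],[0,0,40,0,0,0,5],[0,0,25,0,0,0,5],[0,0,15,0,0,0,5],[0,0,0,0,0,0,5],[0,0,0,0,0,0,5],[0,0,0,0,0,0,5],[0,0,0,0,0,0,5]],
  ],
)

```text
time_s: 6.25
eef_pos: [0.5367, 0.2721, 0.0514]
eef_rot: [0.001, -0.07, 0.998, 0.001]
wrist_force: [-0.9, 0.5, -0.3]
opening: 0.119
grasp_force: 58.8
```

>>> jog_arm(
  series=[
    [[1,0.4,5,0,0,0,5],[0,0,5,0,0,0,5],[0,0,3,0,0,0,5],[0,0,0,0,0,0,5],[0,0,0,0,0,0,5],[0,0,0,0,0,0,24],[0,0,0,0,0,0,30],[0,0,0,0,0,0,30],[0,0,0,0,0,0,30],[0,0,0,0,0,0,30]],
  ],
)

```text
time_s: 7.25
eef_pos: [0.5342, 0.272, 0.0364]
eef_rot: [-0.001, -0.07, 0.998, 0.0]
wrist_force: [0.5, -0.1, -0.2]
opening: 0.353
grasp_force: 0.0
```

Run:
```python
from h import *
from bench import ctrl
o=ctrl.get_obs();print(o["eef_pos"],o["wrist_force"],o["opening"])
plan(o,[.5403,.2259,.22],98,30,n=12)
```

```text
[0.53421416 0.27196277 0.03641887] [ 0.46755142 -0.12621871 -0.1999764 ] 0.3534420779987672
n 12 need 11 tilt 0.08
[np.float64(0.1), np.float64(-3.9), np.float64(-15.3), np.float64(-0.0), np.float64(-0.0), np.float64(0.131), 30]
[np.float64(-0.5), np.float64(-3.8), np.float64(-15.3), np.float64(-0.0), np.float64(-0.0), np.float64(0.131), 30]
[np.float64(-1.0), np.float64(-3.7), np.float64(-15.3), np.float64(-0.0), np.float64(-0.0), np.float64(0.131), 30]
[np.float64(-1.4), np.float64(-3.6), np.float64(-15.3), np.float64(-0.0), np.float64(-0.0), np.float64(0.131), 30]
[np.float64(-1.9), np.float64(-3.4), np.float64(-15.3), np.float64(-0.0), np.float64(-0.0), np.float64(0.131), 30]
[np.float64(-2.3), np.float64(-3.1), np.float64(-15.3), np.float64(-0.0), np.float64(-0.0), np.float64(0.131), 30]
[np.float64(-2.7), np.float64(-2.8), np.float64(-15.3), np.float64(-0.0), np.float64(-0.0), np.float64(0.131), 30]
[np.float64(-3.0), np.float64(-2.4), np.float64(-15.3), np.float64(-0.0), np.float64(-0.0), np.float64(0.131), 30]
[np.float64(-3.3), np.float64(-2.0), np.float64(-15.3), np.float64(-0.0), np.float64(-0.0), np.float64(0.131), 30]
[np.float64(-3.6), np.float64(-1.5), np.float64(-15.3), np.float64(-0.0), np.float64(-0.0), np.float64(0.131), 30]
[np.float64(-3.7), np.float64(-1.0), np.float64(-15.3), np.float64(-0.0), np.float64(-0.0), np.float64(0.131), 30]
[np.float64(-3.8), np.float64(-0.5), np.float64(-15.3), np.float64(-0.0), np.float64(-0.0), np.float64(0.131), 30]
```

>>> jog_arm(
  series=[
    [[0,0,-20,0,0,0,30],[0,0,-40,0,0,0,30],[0,0,-45,0,0,0,40],[0,0,-45,0,0,0,40],[0,0,-33.5,0,0,0.142,40],[0,0,0,0,0,0.143,40],[0,0,0,0,0,0.143,40],[0,0,0,0,0,0.143,40],[0,0,0,0,0,0.143,40],[0,0,0,0,0,0.143,40]],
  ],
)

```text
time_s: 8.25
eef_pos: [0.5344, 0.2718, 0.22]
eef_rot: [-0.001, 0.354, 0.935, 0.0]
wrist_force: [-1.0, 0.4, 0.2]
opening: 0.471
grasp_force: 0.0
```

>>> jog_arm(
  series=[
    [[0,0,0,0,0,0.143,40],[0,0,0,0,0,0.143,40],[0,0,0,0,0,0.143,40],[0,0,0,0,0,0.143,40],[0,0,0,0,0,0.143,40],[-30,-0.4,0,0,0,0,40],[-16.5,0,0,0,0,0,40],[0,0,0,0,0,0,40],[0,0,0,0,0,0,40],[0,0,0,0,0,0,40]],
  ],
)

```text
time_s: 9.25
eef_pos: [0.5405, 0.2262, 0.2201]
eef_rot: [-0.001, 0.656, 0.755, 0.0]
wrist_force: [-0.2, 0.2, -0.7]
opening: 0.468
grasp_force: 0.0
```

```bash
python3 m.py w3
python3 - <<'E'
from h import *
from bench import ctrl
import pickle
o,c=pickle.load(open("w3.pkl","rb"));P=cloud(c)
C=np.array([.5403,.2259]);a=np.radians(8.0);Q=(P[...,:2]-C)@np.array([[np.cos(a),-np.sin(a)],[np.sin(a),np.cos(a)]])
m=(abs(Q[...,0])<.05)&(abs(Q[...,1])<.075)&(P[...,2]>.0395)&(P[...,2]<.055)
for k in(-46,0,46):
    s=m&(abs(Q[...,1]*1000-k)<20);print(k,s.sum(),rect(Q[s]),P[s][:,2].max())
H,S,V=cols(c);print([(np.median(Q[t],0)*1000).round(1) for t in [m&(H>120)&(H<150)&(S>100)&(Q[...,1]>.03)]])
cv2.imwrite("pics/w3.png",c["frame"])
plan(o,[.5371,-.2031,.22],73.8,60,n=10)
E
```

```text
9.25 [0.54049705 0.22619493 0.22011292] [-0.2  0.2 -0.7]
rim 10602 (array([540.5, 226. ]), array([138.7, 187.4]), 8.0) 0.06152468694986646
x edges of long walls [-67.  -54.3] [57.8 70.6]
y edges of short walls [-92.3 -80.1] [82.2 94.4]
-46 962 (array([  3.2, -44.6]), array([75. , 14.3]), 0.1) 0.04682294353968913
0 1104 (array([3.6, 0.6]), array([15.1, 75.9]), 86.3) 0.04740347886952512
46 1260 (array([-0.7, 47.7]), array([75.7, 14.7]), 0.3) 0.04747888685395568
[array([27. , 48.3])]
n 10 need 10 tilt 0.09
[np.float64(-42.5), np.float64(-6.3), np.float64(-0.0), np.float64(-0.0), np.float64(-0.0), np.float64(0.042), 60]
[np.float64(-42.7), np.float64(-4.5), np.float64(-0.0), np.float64(-0.0), np.float64(-0.0), np.float64(0.042), 60]
[np.float64(-42.8), np.float64(-2.7), np.float64(-0.0), np.float64(-0.0), np.float64(-0.0), np.float64(0.042), 60]
[np.float64(-42.9), np.float64(-0.9), np.float64(-0.0), np.float64(-0.0), np.float64(-0.0), np.float64(0.042), 60]
[np.float64(-42.9), np.float64(0.9), np.float64(-0.0), np.float64(-0.0), np.float64(-0.0), np.float64(0.042), 60]
[np.float64(-42.8), np.float64(2.7), np.float64(-0.0), np.float64(-0.0), np.float64(-0.0), np.float64(0.042), 60]
[np.float64(-42.7), np.float64(4.5), np.float64(-0.0), np.float64(-0.0), np.float64(-0.0), np.float64(0.042), 60]
[np.float64(-42.5), np.float64(6.3), np.float64(-0.0), np.float64(-0.0), np.float64(-0.0), np.float64(0.042), 60]
[np.float64(-42.2), np.float64(8.1), np.float64(0.0), np.float64(-0.0), np.float64(-0.0), np.float64(0.042), 60]
[np.float64(-41.8), np.float64(9.9), np.float64(0.0), np.float64(-0.0), np.float64(-0.0), np.float64(0.042), 60]
```

View pics/w3.png

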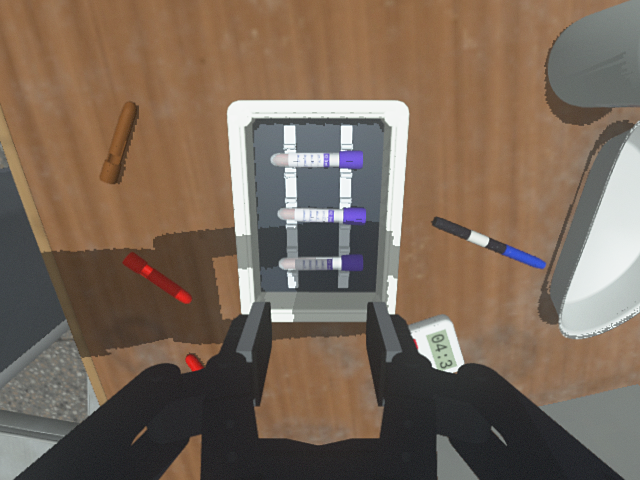

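The tube lies in the top cradle at (317,160), parallel to the packed ones at (322,215) and (320,263). Next is the lid.

>>> jog_arm(
  series=[
    [[-42.5,-6.3,0,0,0,0.042,60],[-42.7,-4.5,0,0,0,0.042,60],[-42.8,-2.7,0,0,0,0.042,60],[-42.9,-0.9,0,0,0,0.042,60],[-42.9,0.9,0,0,0,0.042,60],[-42.8,2.7,0,0,0,0.042,60],[-42.7,4.5,0,0,0,0.042,60],[-42.5,6.3,0,0,0,0.042,60],[-42.2,8.1,0,0,0,0.042,60],[-41.8,9.9,0,0,0,0.042,60]],
  ],
)

```text
time_s: 10.3
eef_pos: [0.5373, -0.2047, 0.2199]
eef_rot: [-0.0, 0.799, 0.601, 0.0]
wrist_force: [0.9, 0.6, -1.1]
opening: 0.706
grasp_force: 0.0
```

>>> jog_arm(
  series=[
    [[0,0,0,0,0,0,60],[0,0,0,0,0,0,60],[0,0,0,0,0,0,60],[0,0,0,0,0,0,60],[0,0,0,0,0,0,60],[0,0,0,0,0,0,60],[0,0,0,0,0,0,60],[0,0,0,0,0,0,60],[0,0,0,0,0,0,60],[0,0,0,0,0,0,60]],
  ],
)

```text
time_s: 11.3
eef_pos: [0.5372, -0.2036, 0.2197]
eef_rot: [-0.001, 0.799, 0.601, -0.0]
wrist_force: [-0.7, 0.0, 0.1]
opening: 0.703
grasp_force: 0.0
```

```bash
cat > ml.py <<'E'
import pickle,sys;from h import *
from bench import ctrl
o=ctrl.get_obs();print(o["time_s"],o["eef_pos"]);c=ctrl.camera("wrist");pickle.dump((o,c),open("w4.pkl","wb"))
P=cloud(c);H,S,V=cols(c);b=(H>100)&(H<125)&(S>120)
for n,z in(("plate",(.009,.022)),("handle",(.033,.045))):
    m=inlid(b,P,(.40,.68,-.36,-.06)+z);print(n,m.sum(),rect(P[m][:,:2]),np.median(P[m][:,2]))
    a=np.radians(-16.2);C=np.array([.537,-.203]);Q=(P[...,:2]-C)@np.array([[np.cos(a),-np.sin(a)],[np.sin(a),np.cos(a)]])
    q=Q[m]*1000;print(np.percentile(q,[.5,99.5],axis=0).round(1).tolist())
plan(o,[.537,-.203,.03],73.8,60,n=1)
E
python3 ml.py
```

```text
11.3 [ 0.53717547 -0.20360799  0.21971691]
plate 24530 (array([ 537.5, -202.8]), array([180.2, 131.3]), 73.7) 0.015102623556246225
[[-63.7, -88.1], [65.1, 89.6]]
handle 1336 (array([ 537.5, -203. ]), array([76.6, 13.7]), 74.1) 0.03728925340724529
[[-6.2, -37.1], [7.5, 38.2]]
n 1 need 5 tilt 0.07
[np.float64(0.5), np.float64(-0.1), np.float64(189.7), np.float64(-0.001), np.float64(-0.0), np.float64(0.002), 60]
```

>>> jog_arm(
  series=[
    [[1,0,45,0,0,0.002,60],[0,0,45,0,0,0,60],[0,0,45,0,0,0,60],[0,0,30,0,0,0,60],[0,0,20,0,0,0,60],[0,0,13.7,0,0,0,60],[0,0,0,0,0,0,60],[0,0,0,0,0,0,60],[0,0,0,0,0,0,60],[0,0,0,0,0,0,60]],
  ],
)

```text
time_s: 12.35
eef_pos: [0.5383, -0.2031, 0.0225]
eef_rot: [0.001, 0.8, 0.6, 0.0]
wrist_force: [-0.5, 0.5, 0.2]
opening: 0.703
grasp_force: 0.0
```

>>> jog_arm(
  series=[
    [[0,0,0,0,0,0,8],[0,0,0,0,0,0,8],[0,0,0,0,0,0,8],[0,0,0,0,0,0,8],[0,0,0,0,0,0,8],[0,0,0,0,0,0,8],[0,0,0,0,0,0,8],[0,0,0,0,0,0,8],[0,0,0,0,0,0,8],[0,0,0,0,0,0,8]],
  ],
)

```text
time_s: 13.35
eef_pos: [0.5374, -0.2025, 0.0214]
eef_rot: [-0.0, 0.8, 0.6, -0.0]
wrist_force: [-1.8, 0.6, 5.1]
opening: 0.149
grasp_force: 59.2
```

Run:
```python
from h import *
from bench import ctrl
o=ctrl.get_obs();print(o["eef_pos"],o["wrist_force"],o["opening"])
p,r=state(o);x=r.as_matrix()[:,0];print("psi",np.degrees(np.arctan2(x[1],x[0])),r.as_matrix()[2])
```

```text
[ 0.53743412 -0.20253791  0.02140389] [-1.84185992  0.61809812  5.07573211] 0.14924134470966424
psi 73.78443543448412 [ 3.16119087e-04 -8.99255292e-04 -9.99999546e-01]
```

>>> jog_arm(
  series=[
    [[0,0,-10,0,0,0,8],[0,0,-25,0,0,0,8],[0,0,-35,0,0,0,8],[0,0,-35,0,0,0,8],[0,0,-24,0,0,0,8],[0,0,0,0,0,0,8],[0,0,0,0,0,0,8],[0,0,0,0,0,0,8],[0,0,0,0,0,0,8],[0,0,0,0,0,0,8]],
  ],
)

```text
time_s: 14.35
eef_pos: [0.5366, -0.202, 0.1484]
eef_rot: [-0.002, 0.8, 0.6, -0.001]
wrist_force: [-0.6, 0.0, -5.0]
opening: 0.144
grasp_force: 59.3
```

Run:
```python
from h import *
from bench import ctrl
o=ctrl.get_obs();print(o["eef_pos"],o["wrist_force"],o["torque"],o["opening"])
plan(o,[.5405,.2262,.15],98.1,8,n=18)
```

```text
[ 0.53658666 -0.20203697  0.14838666] [-5.81263695e-01  3.85696126e-03 -5.04942032e+00] [-0.01071858 -0.02528086  0.01923356] 0.14392736023714123
n 18 need 10 tilt 0.24
[np.float64(22.9), np.float64(-6.4), np.float64(-0.0), np.float64(-0.0), np.float64(-0.0), np.float64(-0.024), 8]
[np.float64(23.1), np.float64(-5.9), np.float64(-0.0), np.float64(-0.0), np.float64(-0.0), np.float64(-0.024), 8]
[np.float64(23.2), np.float64(-5.3), np.float64(-0.0), np.float64(-0.0), np.float64(-0.0), np.float64(-0.024), 8]
[np.float64(23.3), np.float64(-4.8), np.float64(-0.0), np.float64(-0.0), np.float64(-0.0), np.float64(-0.024), 8]
[np.float64(23.4), np.float64(-4.2), np.float64(-0.1), np.float64(-0.0), np.float64(-0.0), np.float64(-0.024), 8]
[np.float64(23.5), np.float64(-3.7), np.float64(-0.1), np.float64(-0.0), np.float64(-0.0), np.float64(-0.024), 8]
[np.float64(23.6), np.float64(-3.1), np.float64(-0.1), np.float64(-0.0), np.float64(-0.0), np.float64(-0.024), 8]
[np.float64(23.7), np.float64(-2.6), np.float64(-0.1), np.float64(-0.0), np.float64(-0.0), np.float64(-0.024), 8]
[np.float64(23.7), 
[... 414 characters left out ...]
np.float64(-0.024), 8]
[np.float64(23.8), np.float64(0.2), np.float64(-0.1), np.float64(-0.0), np.float64(-0.0), np.float64(-0.024), 8]
[np.float64(23.8), np.float64(0.8), np.float64(-0.1), np.float64(-0.0), np.float64(-0.0), np.float64(-0.024), 8]
[np.float64(23.8), np.float64(1.3), np.float64(-0.1), np.float64(-0.0), np.float64(-0.0), np.float64(-0.024), 8]
[np.float64(23.7), np.float64(1.9), np.float64(-0.1), np.float64(-0.0), np.float64(-0.0), np.float64(-0.024), 8]
[np.float64(23.7), np.float64(2.5), np.float64(-0.1), np.float64(-0.0), np.float64(-0.0), np.float64(-0.024), 8]
[np.float64(23.6), np.float64(3.0), np.float64(-0.1), np.float64(-0.0), np.float64(-0.0), np.float64(-0.024), 8]
```

>>> jog_arm(
  series=[
    [[22.9,-6.4,0,0,0,-0.024,8],[23.1,-5.9,0,0,0,-0.024,8],[23.2,-5.3,0,0,0,-0.024,8],[23.3,-4.8,0,0,0,-0.024,8],[23.4,-4.2,0,0,0,-0.024,8],[23.5,-3.7,0,0,0,-0.024,8],[23.6,-3.1,0,0,0,-0.024,8],[23.7,-2.6,0,0,0,-0.024,8],[23.7,-2,0,0,0,-0.024,8],[23.7,-1.5,0,0,0,-0.024,8]],
  ],
)

```text
time_s: 15.35
eef_pos: [0.5389, 0.0364, 0.1496]
eef_rot: [-0.001, 0.722, 0.692, -0.0]
wrist_force: [0.2, 0.8, -5.4]
opening: 0.152
grasp_force: 59.3
```

>>> jog_arm(
  series=[
    [[23.8,-0.9,0,0,0,-0.024,8],[23.8,-0.3,0,0,0,-0.024,8],[23.8,0.2,0,0,0,-0.024,8],[23.8,0.8,0,0,0,-0.024,8],[23.8,1.3,0,0,0,-0.024,8],[23.7,1.9,0,0,0,-0.024,8],[23.7,2.5,0,0,0,-0.024,8],[23.6,3,0,0,0,-0.024,8],[0,0,0,0,0,0,8],[0,0,0,0,0,0,8]],
  ],
)

```text
time_s: 16.35
eef_pos: [0.5395, 0.2261, 0.1496]
eef_rot: [-0.001, 0.652, 0.758, -0.001]
wrist_force: [-0.6, 0.3, -5.7]
opening: 0.144
grasp_force: 59.3
```

>>> jog_arm(
  series=[
    [[0,0,0,0,0,0,8],[0,0,0,0,0,0,8],[0,0,0,0,0,0,8],[0,0,15,0,0,0,8],[0,0,20,0,0,0,8],[0,0,15,0,0,0,8],[0,0,0,0,0,0,8],[0,0,0,0,0,0,8],[0,0,0,0,0,0,8],[0,0,0,0,0,0,8]],
  ],
)

```text
time_s: 17.35
eef_pos: [0.5408, 0.2261, 0.1014]
eef_rot: [-0.0, 0.652, 0.758, 0.001]
wrist_force: [-0.6, -0.4, -5.6]
opening: 0.141
grasp_force: 59.3
```

Run:
```python
import pickle
from h import *
from bench import ctrl
o=ctrl.get_obs();print(o["eef_pos"],o["wrist_force"],o["opening"])
plan(o,[.5405,.2262,.084],98.08,8,n=1)
c=ctrl.camera("wrist");P=cloud(c);H,S,V=cols(c);b=(H>100)&(H<125)&(S>120)
m=inlid(b,P,(.40,.68,.08,.36,.07,.095));print(m.sum(),rect(P[m][:,:2]),np.median(P[m][:,2]),P[m].min(0),P[m].max(0))
A=np.c_[P[m][:,:2],np.ones(m.sum())];k=abs(P[m][:,2]-np.median(P[m][:,2]))<.006;print(np.linalg.lstsq(A[k],P[m][k][:,2],rcond=None)[0])
```

```text
[0.5407696  0.22607596 0.10141893] [-0.57344189 -0.42140123 -5.56020372] 0.14116833386533437
n 1 need 1 tilt 0.08
[np.float64(0.1), np.float64(-0.3), np.float64(17.4), np.float64(0.001), np.float64(-0.001), np.float64(0.008), 8]
36665 (array([541.6, 225.5]), array([131.4, 181.2]), 8.4) 0.09393292577184625 [0.46516476 0.12761611 0.09069298] [0.61510733 0.32308469 0.09499989]
[ 0.00120865 -0.00340069  0.09419071]
```

>>> jog_arm(
  series=[
    [[0.3,-0.5,5,0,0,0.007,8],[0,0,4,0,0,0,8],[0,0,4,0,0,0,8],[0,0,3,0,0,0,8],[0,0,2.5,0,0,0,8],[0,0,2,0,0,0,8],[0,0,2,0,0,0,8],[0,0,2,0,0,0,8],[0,0,0,0,0,0,8],[0,0,0,0,0,0,8]],
  ],
)

```text
time_s: 18.4
eef_pos: [0.5394, 0.2261, 0.0759]
eef_rot: [-0.001, 0.655, 0.755, -0.0]
wrist_force: [0.1, 0.0, -4.9]
opening: 0.146
grasp_force: 59.3
```

>>> jog_arm(
  series=[
    [[0,0,1,0,0,0,8],[0,0,1,0,0,0,8],[0,0,0,0,0,0,8],[0,0,0,0,0,0,8],[0,0,0,0,0,0,20],[0,0,0,0,0,0,35],[0,0,0,0,0,0,35],[0,0,0,0,0,0,35],[0,0,0,0,0,0,35],[0,0,0,0,0,0,35]],
  ],
)

```text
time_s: 19.4
eef_pos: [0.5394, 0.2261, 0.0737]
eef_rot: [-0.001, 0.655, 0.755, -0.0]
wrist_force: [0.9, 0.7, 0.1]
opening: 0.409
grasp_force: 0.0
```

>>> jog_arm(
  series=[
    [[0,0,-20,0,0,0,35],[0,0,-40,0,0,0,35],[0,0,-45,0,0,0,20],[0,0,-35,0,0,0,0],[0,0,0,0,0,0,0],[0,0,0,0,0,0,0],[0,0,0,0,0,0,0],[0,0,0,0,0,0,0],[0,0,0,0,0,0,0],[0,0,0,0,0,0,0]],
  ],
)

```text
time_s: 20.4
eef_pos: [0.5391, 0.2259, 0.2129]
eef_rot: [-0.001, 0.655, 0.755, -0.001]
wrist_force: [-0.3, -0.6, 0.4]
opening: -0.001
grasp_force: 0.0
```

```bash
cat > mc.py <<'E'
import pickle,sys
from h import *
from bench import ctrl
o=ctrl.get_obs();print(o["time_s"],o["eef_pos"],o["wrist_force"],o["opening"])
c=ctrl.camera("wrist");P=cloud(c);H,S,V=cols(c);b=(H>100)&(H<125)&(S>120)
cv2.imwrite(f"pics/{sys.argv[1]}.png",c["frame"])
m=inlid(b,P,(.40,.68,.08,.36,.055,.08));print("lid",m.sum(),rect(P[m][:,:2]),np.median(P[m][:,2]))
A=np.c_[P[m][:,:2],np.ones(m.sum())];print(np.linalg.lstsq(A,P[m][:,2],rcond=None)[0])
a=np.radians(8);C=np.array([.5405,.2261]);Q=(P[...,:2]-C)@np.array([[np.cos(a),-np.sin(a)],[np.sin(a),np.cos(a)]])*1000
w=(P[...,2]>.045)&(P[...,2]<.095)&(S<70)&(V>120)
for n,i,s,L in(("a",0,-1,66),("b",0,1,66),("c",1,1,91),("d",1,-1,91)):
    t=w&(Q[...,i]*s>L+3)&(Q[...,i]*s<L+45)&(abs(Q[...,1-i])<28);print(n,t.sum(),np.percentile(Q[t],[1,50,99],axis=0).round(0).tolist() if t.sum() else "",np.percentile(P[t][:,2],[1,50,99]).round(3) if t.sum() else "")
E
python3 mc.py w5
```

```text
20.4 [0.53909381 0.22593286 0.21285828] [-0.28778947 -0.62137944  0.43356973] -0.0014119625610698868
lid 32821 (array([540.8, 225.5]), array([130.6, 180.4]), 8.1) 0.06916968792205275
[ 0.00014331 -0.00350802  0.06975855]
a 2470 [[-99.0, -25.0], [-85.0, 0.0], [-69.0, 24.0]] [0.071 0.073 0.077]
b 2513 [[69.0, -25.0], [85.0, 0.0], [100.0, 24.0]] [0.071 0.073 0.076]
c 3508 [[-25.0, 94.0], [-0.0, 110.0], [24.0, 124.0]] [0.069 0.071 0.075]
d 0
```

View pics/w5.png

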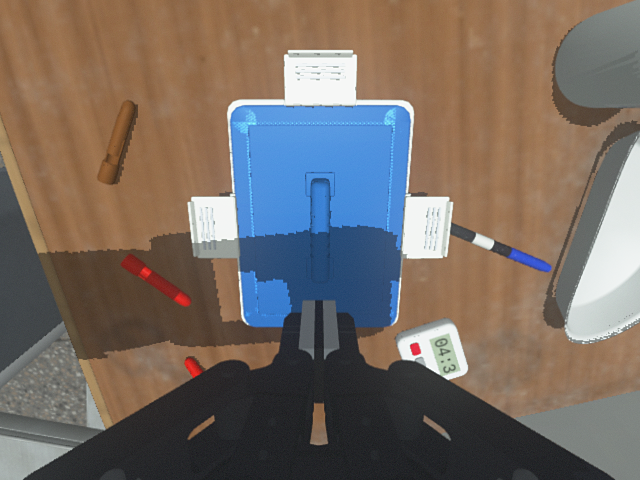

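The lid is seated: its plate top is level at z≈0.069 and its centre is within 1 mm. Clips c (320,78), a (213,227) and b (428,227) stick out, and d is hidden behind the fingers. The tool axes match the carrier's. Starting with clip c.

>>> jog_arm(
  series=[
    [[40,1.5,0,0,0,0,0],[40,0,15,0,0,0,0],[35.7,0,30,0,0,0,0],[0,0,40,0,0,0,0],[0,0,33,0,0,0,0],[0,0,0,0,0,0,0],[0,0,0,0,0,0,0],[0,0,0,0,0,0,0],[0,0,0,0,0,0,0],[0,0,0,0,0,0,0]],
  ],
)

```text
time_s: 21.45
eef_pos: [0.5257, 0.3411, 0.0979]
eef_rot: [0.0, 0.655, 0.755, 0.001]
wrist_force: [0.0, 0.1, 0.7]
opening: 0.0
grasp_force: 0.0
```

>>> jog_arm(
  series=[
    [[0,0,10,0,0,0,0],[0,0,10,0,0,0,0],[0,0,8,0,0,0,0],[0,0,8,0,0,0,0],[0,0,7,0,0,0,0],[0,0,7,0,0,0,0],[0,0,5,0,0,0,0],[0,0,0,0,0,0,0],[0,0,0,0,0,0,0],[0,0,0,0,0,0,0]],
  ],
)

```text
time_s: 22.45
eef_pos: [0.5245, 0.341, 0.0412]
eef_rot: [-0.001, 0.655, 0.755, 0.0]
wrist_force: [-0.5, 0.8, -0.0]
opening: 0.0
grasp_force: 0.5
```

```bash
cat > cf.py <<'E'
from h import *
from bench import ctrl
o=ctrl.get_obs();a=np.radians(8);A=np.array([[np.cos(a),-np.sin(a)],[np.sin(a),np.cos(a)]])
print("t",o["time_s"],"carrier mm",((o["eef_pos"][:2]-[.5406,.2258])@A*1000).round(1),"z",(o["eef_pos"][2]*1000).round(1),"F carrier",(o["wrist_force"][:2]@A).round(1),o["wrist_force"][2].round(1))
E
python3 cf.py
```

```text
t 22.45 carrier mm [1.000e-01 1.163e+02] z 41.2 F carrier [-0.4  0.8] -0.0
```

>>> jog_arm(
  series=[
    [[-1.5,0,0.5,0,0,0,0],[-1.5,0,0.5,0,0,0,0],[-1.5,0,0.5,0,0,0,0],[-1,0,0.5,0,0,0,0],[-1,0,0,0,0,0,0],[0,0,0,0,0,0,0],[0,0,0,0,0,0,0],[0,0,0,0,0,0,0],[0,0,0,0,0,0,0],[0,0,0,0,0,0,0]],
  ],
)

```text
time_s: 23.45
eef_pos: [0.5254, 0.3344, 0.039]
eef_rot: [-0.001, 0.655, 0.755, -0.0]
wrist_force: [-0.4, 0.8, -0.3]
opening: 0.002
grasp_force: 0.2
```

```bash
python3 cf.py
```

```text
t 23.45 carrier mm [  0.  109.7] z 39.0 F carrier [-0.3  0.9] -0.3
```

>>> jog_arm(
  series=[
    [[-1,0,0.2,0,0,0,0],[-1,0,0.2,0,0,0,0],[-1,0,0.2,0,0,0,0],[-1,0,0,0,0,0,0],[0,0,0,0,0,0,0],[0,0,0,0,0,0,0],[0,0,0,0,0,0,0],[0,0,0,0,0,0,0],[0,0,0,0,0,0,0],[0,0,0,0,0,0,0]],
  ],
)

```text
time_s: 24.45
eef_pos: [0.5259, 0.3336, 0.0389]
eef_rot: [-0.002, 0.655, 0.756, 0.002]
wrist_force: [-0.5, 13.0, -1.3]
opening: 0.002
grasp_force: 6.6
```

```bash
python3 cf.py
```

```text
t 24.45 carrier mm [  0.5 108.8] z 38.9 F carrier [ 1.3 12.9] -1.3
```

>>> jog_arm(
  series=[
    [[6,0,0,0,0,0,0],[8,0,-10,0,0,0,0],[0,0,-40,0,0,0,0],[0,0,-40,0,0,0,0],[-35,30,0,0,0,0,0],[-40,32,0,0,0,0,0],[-40,32,0,0,0,0,0],[0,0,0,0,0,0,0],[0,0,0,0,0,0,0],[0,0,0,0,0,0,0]],
  ],
)

```text
time_s: 25.45
eef_pos: [0.6307, 0.246, 0.1281]
eef_rot: [-0.001, 0.655, 0.756, -0.0]
wrist_force: [0.5, 0.4, -0.1]
opening: -0.002
grasp_force: 0.0
```

```bash
python3 cf.py;python3 mc.py w6
python3 - <<'E'
from h import *
from bench import ctrl
c=ctrl.camera("side");cv2.imwrite("pics/s2.png",cv2.resize(c["frame"][210:370,180:380],(800,640))[:600])
P=cloud(c);H,S,V=cols(c)
a=np.radians(8);C=np.array([.5405,.2261]);Q=(P[...,:2]-C)@np.array([[np.cos(a),-np.sin(a)],[np.sin(a),np.cos(a)]])*1000
m=(abs(Q[...,0])<20)&(Q[...,1]>93)&(Q[...,1]<130)&(P[...,2]>.02)&(P[...,2]<.1)
for z in range(25,80,6):
    k=m&(abs(P[...,2]*1000-z)<3);print(z,k.sum(),np.median(Q[k][:,1]).round(1) if k.sum() else "")
E
```

```text
t 25.45 carrier mm [92.   7.5] z 128.1 F carrier [0.5 0.3] -0.1
25.45 [0.63069021 0.24602345 0.12810126] [ 0.4529923   0.35525073 -0.08340614] -0.0016701299184654103
lid 55044 (array([540.7, 225.2]), array([132.8, 180.3]), 8.0) 0.06917781978129033
[ 0.001265   -0.00431905  0.0693774 ]
a 3028 [[-96.0, -25.0], [-81.0, -3.0], [-69.0, 23.0]] [0.071 0.073 0.075]
b 3543 [[69.0, -22.0], [83.0, 5.0], [99.0, 23.0]] [0.07  0.072 0.076]
c 1094 [[-23.0, 94.0], [3.0, 97.0], [25.0, 100.0]] [0.047 0.067 0.069]
d 136 [[5.0, -117.0], [15.0, -106.0], [24.0, -97.0]] [0.071 0.072 0.074]
25 0 
31 7 103.4
37 138 100.8
43 97 99.5
49 96 99.1
55 99 98.4
61 98 98.2
67 115 96.8
73 0 
79 0
```

View pics/s2.png

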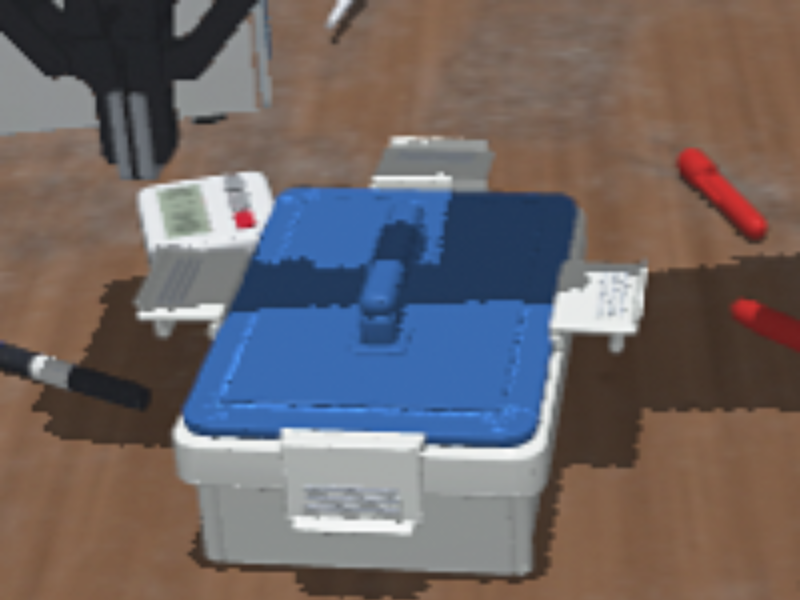

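Clip c hangs upright against the band at (355,480) in the crop, so it has snapped. Clip b next.

>>> jog_arm(
  series=[
    [[-7.5,2.5,25,0,0,0,0],[0,0,12,0,0,0,0],[0,0,9,0,0,0,0],[0,0,9,0,0,0,0],[0,0,9,0,0,0,0],[0,0,8,0,0,0,0],[0,0,8,0,0,0,0],[0,0,7,0,0,0,0],[0,0,2,0,0,0,0],[0,0,0,0,0,0,0]],
  ],
)

```text
time_s: 26.55
eef_pos: [0.6348, 0.2383, 0.0387]
eef_rot: [-0.001, 0.655, 0.755, -0.0]
wrist_force: [0.5, 1.2, -0.0]
opening: -0.001
grasp_force: 0.2
```

>>> jog_arm(
  series=[
    [[0,-1.5,0,0,0,0,0],[0,-1.5,0,0,0,0,0],[0,-1.5,0.3,0,0,0,0],[0,-1,0.3,0,0,0,0],[0,-1,0.3,0,0,0,0],[0,0,0,0,0,0,0],[0,0,0,0,0,0,0],[0,0,0,0,0,0,0],[0,0,0,0,0,0,0],[0,0,0,0,0,0,0]],
  ],
)

```text
time_s: 27.55
eef_pos: [0.6302, 0.2377, 0.0391]
eef_rot: [0.001, 0.655, 0.755, 0.001]
wrist_force: [5.4, 1.0, -1.6]
opening: 0.002
grasp_force: 2.6
```

```bash
python3 cf.py
```

```text
t 27.55 carrier mm [90.3 -0.7] z 39.1 F carrier [5.5 0.2] -1.6
```

Now force 5.5 N; push further.

>>> jog_arm(
  series=[
    [[0,-1,0.3,0,0,0,0],[0,-1,0.3,0,0,0,0],[0,-1,0.2,0,0,0,0],[0,-1,0,0,0,0,0],[0,0,0,0,0,0,0],[0,0,0,0,0,0,0],[0,0,0,0,0,0,0],[0,0,0,0,0,0,0],[0,0,0,0,0,0,0],[0,0,0,0,0,0,0]],
  ],
)

```text
time_s: 28.55
eef_pos: [0.6265, 0.2371, 0.0385]
eef_rot: [0.001, 0.655, 0.755, 0.002]
wrist_force: [6.7, 0.8, -0.6]
opening: 0.0
grasp_force: 3.7
```

```bash
python3 cf.py
```

```text
t 28.55 carrier mm [86.6 -0.7] z 38.5 F carrier [ 6.7 -0.2] -0.6
```

>>> jog_arm(
  series=[
    [[0,-1,0.2,0,0,0,0],[0,-1,0.2,0,0,0,0],[0,0,0,0,0,0,0],[0,0,0,0,0,0,0],[0,0,0,0,0,0,0],[0,0,0,0,0,0,0],[0,0,0,0,0,0,0],[0,0,0,0,0,0,0],[0,0,0,0,0,0,0],[0,0,0,0,0,0,0]],
  ],
)

```text
time_s: 29.55
eef_pos: [0.6265, 0.2371, 0.0388]
eef_rot: [0.002, 0.655, 0.755, 0.003]
wrist_force: [13.7, 3.2, -3.4]
opening: 0.001
grasp_force: 6.5
```

```bash
python3 cf.py
```

```text
t 29.55 carrier mm [86.6 -0.7] z 38.8 F carrier [14.   1.3] -3.4
```

>>> jog_arm(
  series=[
    [[0,6,0,0,0,0,0],[0,8,-10,0,0,0,0],[0,0,-40,0,0,0,0],[0,0,-20,0,0,0,0],[-40,-32,0,0,0,0,0],[-40,-32,0,0,0,0,0],[-35,-32,0,0,0,0,0],[0,0,0,0,0,0,0],[0,0,0,0,0,0,0],[0,0,0,0,0,0,0]],
  ],
)

```text
time_s: 30.55
eef_pos: [0.56, 0.1138, 0.1078]
eef_rot: [-0.0, 0.655, 0.756, 0.0]
wrist_force: [0.3, -0.0, 0.1]
opening: -0.0
grasp_force: 0.0
```

```bash
python3 cf.py; python3 mc.py w7
```

```text
t 30.55 carrier mm [   3.6 -113.6] z 107.8 F carrier [ 0.3 -0.1] 0.1
30.55 [0.55997449 0.11381368 0.10779713] [ 0.32677315 -0.03658074  0.06984031] -0.0001370317956732169
lid 62693 (array([544.2, 188.2]), array([131.7, 108.7]), 8.1) 0.06913046562863381
[-0.00100306  0.0059449   0.0683691 ]
a 8097 [[-100.0, -26.0], [-86.0, -5.0], [-69.0, 15.0]] [0.071 0.073 0.077]
b 990 [[69.0, -26.0], [71.0, -4.0], [74.0, 16.0]] [0.066 0.067 0.069]
c 0  
d 5191 [[-26.0, -126.0], [-3.0, -109.0], [23.0, -94.0]] [0.07  0.072 0.075]
```

>>> jog_arm(
  series=[
    [[-2.4,-3.6,9,0,0,0,0],[0,0,9,0,0,0,0],[0,0,9,0,0,0,0],[0,0,9,0,0,0,0],[0,0,9,0,0,0,0],[0,0,8,0,0,0,0],[0,0,8,0,0,0,0],[0,0,6,0,0,0,0],[0,0,2,0,0,0,0],[0,0,0,0,0,0,0]],
  ],
)

```text
time_s: 31.6
eef_pos: [0.5556, 0.1102, 0.0377]
eef_rot: [-0.001, 0.655, 0.755, -0.0]
wrist_force: [1.2, -2.5, -1.1]
opening: -0.002
grasp_force: 1.2
```

>>> jog_arm(
  series=[
    [[1.5,0,0,0,0,0,0],[1.5,0,0,0,0,0,0],[1.5,0,0.3,0,0,0,0],[1,0,0.3,0,0,0,0],[1,0,0.3,0,0,0,0],[1,0,0.3,0,0,0,0],[1,0,0,0,0,0,0],[1,0,0,0,0,0,0],[1,0,0,0,0,0,0],[0,0,0,0,0,0,0]],
  ],
)

```text
time_s: 32.6
eef_pos: [0.5556, 0.1167, 0.0379]
eef_rot: [0.002, 0.655, 0.756, -0.002]
wrist_force: [0.1, -23.0, 4.5]
opening: 0.003
grasp_force: 10.9
```

```bash
python3 cf.py
```

```text
t 32.6 carrier mm [  -0.3 -110.1] z 37.9 F carrier [ -3.1 -22.8] 4.5
```

>>> jog_arm(
  series=[
    [[-8,0,0,0,0,0,0],[-8,0,-10,0,0,0,0],[0,0,-40,0,0,0,0],[0,0,-20,0,0,0,0],[40,-30,0,0,0,0,0],[40,-32,0,0,0,0,0],[43,-32,0,0,0,0,0],[0,0,0,0,0,0,0],[0,0,0,0,0,0,0],[0,0,0,0,0,0,0]],
  ],
)

```text
time_s: 33.6
eef_pos: [0.4506, 0.21, 0.1078]
eef_rot: [-0.0, 0.655, 0.755, 0.001]
wrist_force: [0.2, -0.9, -0.5]
opening: -0.003
grasp_force: 0.0
```

```bash
python3 cf.py; python3 mc.py w8
```

```text
t 33.6 carrier mm [-91.3  -3.2] z 107.8 F carrier [ 0.  -0.9] -0.5
33.6 [0.45060973 0.20997052 0.10778655] [ 0.16982458 -0.8908548  -0.54234968] -0.0027801294936231685
lid 68250 (array([539.3, 227.1]), array([132.1, 181. ]), 8.0) 0.06915129901343875
[-0.00043054 -0.00432793  0.0702852 ]
a 4842 [[-100.0, -19.0], [-84.0, 7.0], [-69.0, 26.0]] [0.071 0.073 0.077]
b 644 [[69.0, -22.0], [71.0, 4.0], [74.0, 26.0]] [0.062 0.067 0.069]
c 1956 [[-27.0, 94.0], [-4.0, 98.0], [23.0, 101.0]] [0.048 0.067 0.068]
d 40 [[-26.0, -98.0], [-24.0, -96.0], [-20.0, -94.0]] [0.066 0.067 0.068]
```

>>> jog_arm(
  series=[
    [[3.2,-3.2,9,0,0,0,0],[0,0,9,0,0,0,0],[0,0,9,0,0,0,0],[0,0,9,0,0,0,0],[0,0,9,0,0,0,0],[0,0,8,0,0,0,0],[0,0,8,0,0,0,0],[0,0,6,0,0,0,0],[0,0,2,0,0,0,0],[0,0,0,0,0,0,0]],
  ],
)

```text
time_s: 34.65
eef_pos: [0.4455, 0.2127, 0.0376]
eef_rot: [-0.001, 0.655, 0.756, -0.0]
wrist_force: [-1.4, 0.0, -1.1]
opening: 0.005
grasp_force: 0.4
```

>>> jog_arm(
  series=[
    [[0,1.5,0,0,0,0,0],[0,1.5,0,0,0,0,0],[0,1.5,0.3,0,0,0,0],[0,1.5,0.3,0,0,0,0],[0,1.5,0.3,0,0,0,0],[0,1,0.3,0,0,0,0],[0,1,0,0,0,0,0],[0,1,0,0,0,0,0],[0,1,0,0,0,0,0],[0,0,0,0,0,0,0]],
  ],
)

```text
time_s: 35.65
eef_pos: [0.4529, 0.2139, 0.0357]
eef_rot: [-0.004, 0.655, 0.756, -0.004]
wrist_force: [-15.4, -2.7, 7.5]
opening: -0.002
grasp_force: 7.9
```

```bash
python3 cf.py
```

```text
t 35.65 carrier mm [-88.5   0.4] z 35.7 F carrier [-15.7  -0.5] 7.5
```

>>> jog_arm(
  series=[
    [[0,1,0,0,0,0,0],[0,1,0,0,0,0,0],[0,0,0,0,0,0,0],[0,0,0,0,0,0,0],[0,0,0,0,0,0,0],[0,-6,0,0,0,0,0],[0,-10,-5,0,0,0,0],[0,-10,-40,0,0,0,0],[0,0,-45,0,0,0,0],[0,0,-45,0,0,0,0]],
  ],
)

```text
time_s: 36.65
eef_pos: [0.4336, 0.2109, 0.1741]
eef_rot: [-0.0, 0.655, 0.755, 0.001]
wrist_force: [1.3, 0.6, 0.6]
opening: 0.004
grasp_force: 0.0
```

>>> jog_arm(
  series=[
    [[-40,20,-10,0,0,0,0],[-40,30,0,0,0,0,0],[-40,30,0,0,0,0,0],[-40,20,0,0,0,0,0],[0,0,0,0,0,0,0],[0,0,0,0,0,0,0],[0,0,0,0,0,0,0],[0,0,0,0,0,0,0],[0,0,0,0,0,0,0],[0,0,0,0,0,0,0]],
  ],
)

```text
time_s: 37.65
eef_pos: [0.555, 0.0675, 0.1818]
eef_rot: [-0.001, 0.655, 0.756, 0.0]
wrist_force: [-0.0, -0.3, 0.1]
opening: 0.002
grasp_force: 0.0
```

```bash
python3 cf.py; python3 mc.py w9
python3 - <<'E'
from h import *
from bench import ctrl
a=np.radians(8);C=np.array([.5405,.2261])
ims=[]
for n in("scene","side","wrist"):
    c=ctrl.camera(n);P=cloud(c)
    ims.append(c["frame"])
    Q=(P[...,:2]-C)@np.array([[np.cos(a),-np.sin(a)],[np.sin(a),np.cos(a)]])*1000
    for k,i,s,L in(("a",0,-1,68),("b",0,1,68),("c",1,1,93),("d",1,-1,93)):
        m=(abs(Q[...,1-i])<20)&(Q[...,i]*s>L)&(Q[...,i]*s<L+35)&(P[...,2]>.034)&(P[...,2]<.09)
        if m.sum()>20: print(n,k,m.sum(),[(z,round(float(np.median(Q[m&(abs(P[...,2]*1000-z)<4)][:,i])),1)) for z in(38,46,54,62,70) if (m&(abs(P[...,2]*1000-z)<4)).sum()>3])
s,w,r=ims
cv2.imwrite("pics/f.png",np.hstack([cv2.resize(s[145:235,215:335],(400,300)),cv2.resize(w[245:365,210:370-0],(400,300))]))
cv2.imwrite("pics/f.png",np.vstack([cv2.imread("pics/f.png"),np.hstack([cv2.resize(r,(400,300)),np.zeros((300,400,3),np.uint8)])]))
E
```

```text
t 37.65 carrier mm [  -7.8 -158.8] z 181.8 F carrier [-0.1 -0.3] 0.1
37.65 [0.5549889  0.0675055  0.18179034] [-0.03989017 -0.25878571  0.14767583] 0.0022485587500126612
lid 26575 (array([549.5, 176.9]), array([132.3,  78.9]), 8.2) 0.06903008501982533
[-0.00274159  0.01510601  0.06771482]
a 200 [[-74.0, -24.0], [-71.0, -19.0], [-69.0, -11.0]] [0.048 0.067 0.069]
b 335 [[69.0, -25.0], [73.0, -18.0], [76.0, -10.0]] [0.049 0.067 0.069]
c 0  
d 577 [[-23.0, -101.0], [2.0, -96.0], [26.0, -94.0]] [0.049 0.067 0.069]
scene a 178 [(38, -77.0), (46, -76.1), (54, -75.2), (62, -74.8), (70, -72.2)]
scene b 23 [(62, 72.7), (70, 70.7)]
scene c 23 [(62, 96.3), (70, 95.7)]
scene d 218 [(38, -102.5), (46, -102.5), (54, -101.0), (62, -99.9), (70, -97.5)]
side a 168 [(38, -78.4), (46, -76.4), (54, -75.5), (62, -75.0), (70, -71.8)]
side b 51 [(70, 71.4)]
side c 627 [(38, 99.4), (46, 99.6), (54, 99.8), (62, 100.1), (70, 96.7)]
side d 35 [(70, -95.6)]
wrist a 139 [(62, -71.2), (70, -70.6)]
wrist b 226 [(62, 74.5), (70, 71.8)]
wrist d 775 [(38, -103.1), (62, -98.9), (70, -96.1)]
```

View pics/f.png

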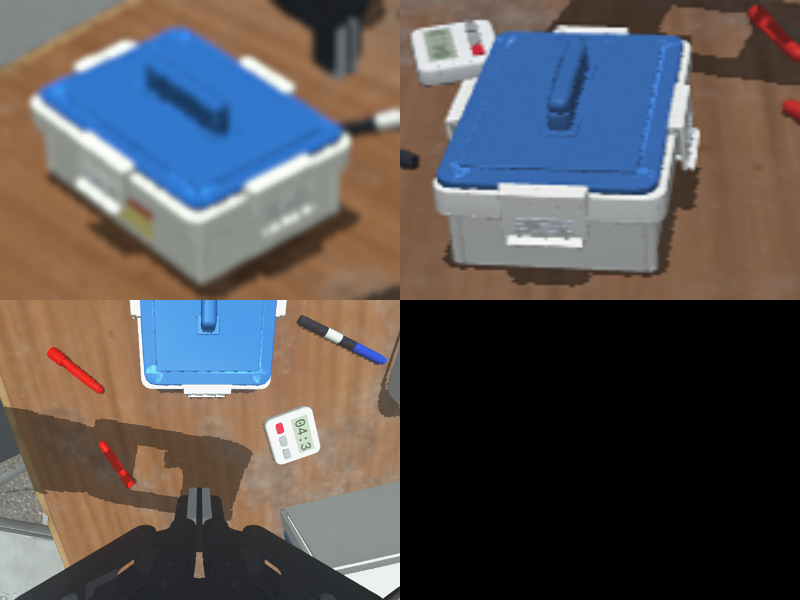

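All four clips hang upright at the band, with measured slopes up to about 0.13 rad. They stay down with nothing touching them, and the lid is level on the rim at (190,100) in the first panel. Nothing is in contact with the robot, so I'm handing in.

```bash
python3 -c "
from bench import ctrl
print(ctrl.hand_in())"
```

```text
the job is handed in; nothing more can be done
None
```

The job is handed in at about 38 s of the 72 s allowed. The loose tube lies in the free cradle, the lid sits fully down on the rim, and all four clips are folded down and staying there. `ctrl.hand_in()` returned no verdict. Clip b was seen only from above, not face-on.

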